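# Load and start the tray sealer with the fingertips

### The arm

A 6-joint arm with a two-finger parallel gripper is mounted at the origin on the work surface. World frame = base frame: x ahead of the robot, y to its left, z up, the work surface at z = 0. Lengths are in mm, angles in degrees, forces in N, time in s.
With the tool pointing down it reaches from about 350 to 850 mm from the base axis. Payload 8.1 kg.
Tool frame: the origin (TCP) lies midway between the tips of the shut fingers; the grasp point (between the pads) lies 19 mm behind it (r.pinch_z is the distance from the TCP to the grasp point, in mm); z points along the fingers, y is the line along which they close (so a half turn about z gives the same grasp; the last joint's range is limited). The gripper opens to 85 mm and grips with 20 to 120 N. Pads are 22 mm wide; open, the fingers measure 114 mm over their backs; the gripper's body (76 mm by 85 mm) begins 54 mm behind the grasp point. The pads swing forward as they close: fully open they stand 13 mm farther back than shut.
Start: joints at [68.904, 7.471, 85.268, -0, 87.261, -4.893], TCP at [167.405, 576.178, 231.292] pointing down, gripper open.
Joint ranges: [-169.43, 169.43], [-51.17, 129.36], [1.28, 143.12], [-76.62, 256.62], [0, 156.53], [-152.29, 152.29]. Speed limits (degrees/s): [136.94, 136.94, 159.86, 180, 180, 180].

### API

Orientations are given as [roll, pitch, yaw] about the fixed x, y, z axes, in that order (R = Rz(yaw) Ry(pitch) Rx(roll)).
In Python, from bench import r gives the robot as it stands.
- The arm moves only by the shell command python3 -m jog 'ROWS' [OPENING] [FORCE]. ROWS is JSON, one flat list of numbers, 6 for each row, row after row: the shift along the tool's x, y, z in m, then the turn, a rotation vector about the tool's x, y, z in rad. A call has 1 to 8 rows; each row is the pose to reach, as a shift and turn from the pose commanded when the call began, along the tool's axes at that moment; what a row does not reach only later rows make up. A row lasts 1/8 s, in which the tool goes at most 62.5 mm and 10.7 degrees, less where a joint would pass 70% of its speed; a pose out of reach is approached as far as the arm can. A call with a gripper value outside its range is refused whole. OPENING is the opening, from -1 (shut) to 1 (fully open), set as the call begins (- or left out, the last holds). The fingers move at their own pace and stop on an object; FORCE is the grip in N (left out, the last holds). Time passes only in rows, so rows that repeat a pose let the fingers close. It gives the time, the measured TCP pose, the force, the opening and the grip force at its end, in the units of the state.
- r.sense(): the state, without advancing time (a new reading comes with each control period).
- r.snapshot(name): name is "scene" or "top" or "wrist"; returns a dict with "pixels" (400x640x3 uint8, red, green, blue), "range_z" (400x640 float32, mm along the optical axis (not along the pixel's ray), 0 where there is no reading), "K" (3x3 intrinsics, pixels), "rvec" (rotation vector, rad) and "tvec" (3), from world to camera coordinates, as OpenCV has them. Camera axes: x right, y down, z forward; pixel columns grow to the right and rows downward; lengths in mm; the calibration is good to about 2 mm. A picture is of the moment at which its call begins.
- r.hand_in(): hands the job in; it is judged then, once.
Trained networks look in a picture, given as the dict that the camera call returned (one of the last four; its "shot" number tells which), for a name from the list of things; names that differ only in an ending like _2 or _b are one class to them, and where a whole thing is asked for, a point or a joint stands for the part that bears it (a point fixed in the world has none). Each returns a list of dicts, best first, with "score" (0 to 1); they miss things now and then, are a little off and sometimes report something else, mostly with a low value. They report only what shows in the picture. A call takes as long as a camera call. They do not tell look-alikes from the thing itself.
- r.look_for(picture, target): "bbox" ([left, top, right, bottom] in pixels, round what is visible of it).
- r.outline_of(picture, target): "region" (400x640 bool, what is visible of it) and "bbox" ([left, top, right, bottom] in pixels, round what is visible of it).
The state is a dict: "time": time; "joint_pos": joint angles; "qd": joint speeds; "joint_efforts": joint torques, N m; "tool_pos": TCP position; "tcp_rot": TCP orientation; "ft_force": force on the tool from outside, world axes, zero at the start; "wrist_torque": the same for the moment, N m; "finger_gap": finger opening in mm; "grip_force": force on a finger pad.
Only numpy, scipy, OpenCV 4.12 (cv2) and the standard library are available. Lean on these libraries where they do the work, as an engineer would, in place of code of your own. Each camera call takes 0.05 s, during which the arm holds its last target. There are 200 camera calls.

### The job

Using the fingertips, push the loaded tray along the infeed table right into the tray sealer until it meets the end wall, then push the sealer's lid down fully shut, then press the larger of the two buttons all the way down and let it come back up. Only push and press, with nothing lifted: the tray stays flat on the bed, the small button is not pressed and everything else on the table is left where it is.

Things in the scene. Friction and masses are not known exactly. Their poses are not given: they have to be found in the camera images.
- sealer: hand tray sealer of bare steel, bolted down. Origin on the table under the middle of its chamber; +x is the feed direction from the open infeed end to the closed end wall, +y across it, z up. Chamber: x -85 to +95 mm, 160 mm wide outside, 128 mm inside, walls up to z 85 mm. The flat bed is at z 40 mm from the infeed's start to the end wall
- sealer_mouth (a point): middle of the chamber's open mouth, on the bed (sealer x -85, z 40 mm). From here the open infeed table runs 170 mm outward (sealer -x) between two rails, 128 mm apart, that rise 16 mm above the bed and continue as the chamber's side walls
- sealer_stop (a point): foot of the end wall's inner face, on the bed (sealer x +85, z 40 mm): the tray's far end meets it
- tray: white tray 170 long (x) x 120 wide (y) x 36 mm tall, walls 4 mm, open top, two frozen burger patties in it, 250 to 500 g; loose on the sealer's bed between the rails, axes parallel to the sealer's. Origin at the centre of its underside. Right in, its origin is at the sealer's x = 0 and its near end level with the chamber's mouth
- lid (a joint): hinge angle of the sealer's lid (rad): 0 = shut, flat on the chamber; grows as it opens upward, 1.35 at most at the start. A stiff friction hinge: it stays wherever it is left and takes about 2 to 6 N near the front edge to push down. It does not spring back
- lid_hinge (a point): middle of the lid's hinge line, on the lid's underside over the chamber's end wall (sealer x +95, z 85.5 mm). The line runs along the sealer's y, and shut, the lid reaches 185 mm from it towards the infeed (sealer -x)
- lid_edge (a point): middle of the lid's front edge on its outer (upper) face. The lid is an aluminium plate 185 x 152 x 10 mm; its outer face is flat from 98 to 185 mm from the hinge; nearer the hinge it carries a grey block 16 mm high. A thin bar handle, 100 mm wide, stands out 27 mm beyond the front edge in the plate's plane
- start (a joint): travel of the large button (m): 0 = up, 0.006 = fully down at about 5 N; springs back up. It counts as pressed from about 5 mm
- start_top (a point): centre of the top of the large button, 38 mm across, 67 mm above the table when up, on a grey box 74 x 74 x 45 mm. It moves down vertically
- release (a joint): travel of the small button (m), 0 = up: to be left alone
- release_top (a point): centre of the top of the small button, 20 mm across, 67 mm above the table, on an identical grey box; the two boxes may have changed places
- shaker: standing clear jar with a steel cap, 48 mm across, 100 mm tall, beside the sealer's infeed table; loose, a bystander. Origin at the centre of its underside
- label_roll: paper roll standing on end, 76 mm across, 50 mm tall; loose, a bystander. Origin at the centre of its underside
- scraper: flat scraper with a handle, 200 mm long, lying on the table; loose, a bystander. Origin at the centre of its underside, long axis x
- spare_tray: empty white tray, 170 x 120 x 36 mm, lying on the bare table; loose, a bystander. Origin at the centre of its underside
- bowl: steel bowl, 120 mm across, 50 mm tall; loose, a bystander. Origin at the centre of its underside
- tape_roll: cardboard-coloured ring lying flat, 84 mm across, 24 mm tall; loose, a bystander. Origin at the centre of its underside
- marker: upright black marker pen, 16 mm across, 110 mm tall; loose, a bystander. Origin at the centre of its underside
There are look-alikes about, which are no part of the job. Leave any green look-alike of the part that bears start alone. What is shaped like the tray but blue is not meant.

How it is judged (in metres and radians):
On the way, in this order (a step that is already met when the one before it is completed fails the run):
1. the tray is pushed right in while the lid is still up (x of tray in the frame of sealer above -0.006 m and value of joint lid above 0.5 rad), for 0.1 s.
2. the lid is fully shut over the tray (x of tray in the frame of sealer above -0.006 m and value of joint lid below 0.04 rad), for 0.2 s.
3. the large button is pressed down (all of step 2 and value of joint start above 0.0048 m).
4. the large button is let up again (all of step 2 and value of joint start below 0.0015 m), for 0.1 s.
At the end, for the whole second after the job is handed in: the tray lies on the sealer's bed within 6 mm of the end wall, the lid is shut to within 0.04 rad, the large button is up again after its press, and nothing else has been disturbed (all of step 4 and z of tray in the frame of sealer below 0.044 m and linear speed of tray below 0.02 m/s); the robot touches nothing.
It fails at once if the tray is lifted off the bed by more than 12 mm, or tipped by more than 0.2 rad (z of tray in the frame of sealer above 0.052 m or angle between tray's own z axis and vertical above 0.2 rad).
It fails at once if the small button is pressed (value of joint release above 0.002 m).
It fails at once if the large button is pressed while the lid is not shut (value of joint start above 0.003 m and value of joint lid above 0.06 rad).
It fails at once if a bystander (jar, rolls, scraper, spare tray, bowl, marker) is moved by more than 25 mm (distance of any of shaker, label_roll, scraper, spare_tray, bowl, tape_roll, marker from where it was at the start of the episode above 0.025 m).
It also fails if it takes over 58 s, if anything falls off the work surface, if the arm or the gripper's body presses on something with over 40 N, if the wrist force passes 120 N, or if a joint passes its speed limit or range.

## Working session

There is one attempt and no reset: what is moved stays moved. The work goes in short steps, Python scripts to look and compute and a shell command to move; the robot and the scene stay as the last step left them, time stands still between calls to the robot, and variables do not carry over. Pictures are saved under pics/ and viewed, at most 10 in all, crops included, and the job is handed in when it is done.

```bash
mkdir -p pics; cat > h.py <<'E'
import numpy as np, cv2
from bench import r
def cloud(s):
    z=s["range_z"].astype(float);K=np.array(s["K"]);v,u=np.mgrid[:400,:640]
    P=np.stack([(u-K[0,2])/K[0,0]*z,(v-K[1,2])/K[1,1]*z,z],-1)
    R=cv2.Rodrigues(np.array(s["rvec"],float))[0]
    W=(P-np.array(s["tvec"]).reshape(3))@R
    W[z<=0]=np.nan
    return W
def save(s,n,box=None,k=1):
    im=s["pixels"]
    if box: im=im[box[1]:box[3],box[0]:box[2]]
    cv2.imwrite("pics/"+n,cv2.resize(im[:,:,::-1],None,fx=k,fy=k,interpolation=cv2.INTER_CUBIC))
E
python3 - <<'E'
from h import *
for n in ["scene","top"]:
    s=r.snapshot(n);save(s,n+"1.png");W=cloud(s);np.savez(n+"1.npz",W=W,im=s["pixels"],K=s["K"],rv=s["rvec"],tv=s["tvec"])
    for t in ["sealer","tray","lid","lid_edge","start","release","shaker","marker","spare_tray","bowl","label_roll","tape_roll","scraper"]:
        for d in r.outline_of(s,t)[:3]:
            m=d["region"]
            if d["score"]>.3: print(n,t,round(d["score"],2),np.round(d["bbox"]).astype(int),np.round(np.nanmedian(W[m],0)),np.round(np.nanpercentile(W[m],98,axis=0)),np.round(np.nanpercentile(W[m],2,axis=0)))
E
```

```text
scene sealer 0.92 [223 144 362 283] [601. -52.  56.] [660.  37. 264.] [ 494. -309.    6.]
scene tray 0.79 [225 182 288 224] [ 328. -157.   20.] [428. -81.  37.] [ 242. -230.    1.]
scene tray 0.65 [250 214 322 256] [ 566. -162.   61.] [639. -68.  77.] [ 511. -237.   43.]
scene lid 0.72 [306 146 363 215] [578. -11. 179.] [641. 200. 274.] [230. -63.  -1.]
scene lid 0.53 [386 179 392 185] [492. 257.  66.] [504. 270.  69.] [476. 244.  58.]
scene lid_edge 0.56 [304 146 360 214] [587. -19. 192.] [641.  38. 274.] [498. -63.  95.]
scene start 0.66 [377 200 387 208] [586. 146.  66.] [599. 164.  69.] [567. 131.  57.]
scene start 0.39 [381 178 394 186] [490. 259.  66.] [504. 274.  69.] [471. 244.  58.]
scene shaker 0.97 [284 243 303 289] [ 723. -205.   63.] [ 732. -178.  102.] [ 649. -222.    4.]
scene marker 0.45 [333 230 342 263] [702. -76.  66.] [705. -67. 110.] [694. -81.  15.]
scene spare_tray 0.97 [138 233 195 293] [ 482. -469.    6.] [ 578. -409.   37.] [ 404. -528.    1.]
scene bowl 0.71 [420 220 448 243] [746. 220.  44.] [776. 268.  52.] [708. 198.   3.]
scene bowl 0.7 [430 176 470 200
[... 1325 characters left out ...]
 422 215] [557. -46. 107.] [654.  43. 273.] [ 486. -307.   26.]
top spare_tray 0.95 [443 183 484 237] [ 491. -472.    6.] [ 574. -402.   39.] [ 406. -528.   -2.]
top bowl 0.95 [176 170 211 205] [579. 453.  22.] [626. 497.  53.] [522. 391.   1.]
top bowl 0.74 [312 150 418 213] [557. -46.  94.] [655.  43. 273.] [ 486. -306.   18.]
top label_roll 0.81 [244 130 268 150] [735. 236.  49.] [769. 268.  57.] [702. 202.  12.]
top label_roll 0.56 [415 232 439 291] [ 363. -331.    5.] [ 417. -302.   23.] [ 239. -374.   -2.]
top tape_roll 0.61 [240 232 266 256] [375. 253.  23.] [408. 288.  29.] [329. 206.   3.]
top scraper 0.78 [414 231 438 290] [ 360. -330.    5.] [ 417. -300.   23.] [ 236. -374.   -2.]
```

View pics/scene1.png

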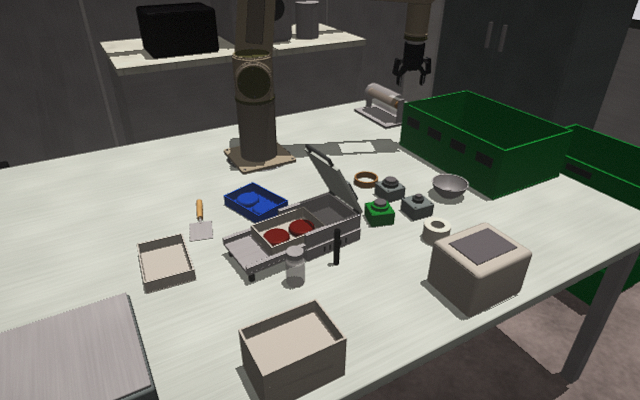

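View pics/top1.png

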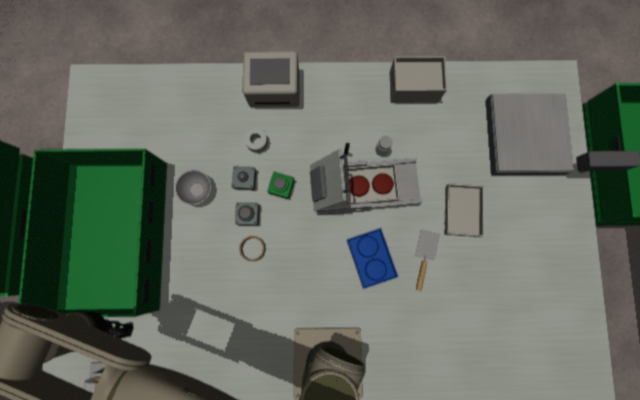

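The scene view shows the sealer (223–362, 144–283) with its open end to the left and the lid open at about (335,180). The white tray with red patties is inside, at about (288,235). In the top view, the button candidates are the grey boxes at (244,178) and (247,214), plus a green look-alike at (281,185). I'll enlarge a crop to tell the grey boxes apart, and fit the sealer pose.

```bash
python3 - <<'E'
from h import *
a=np.load("top1.npz");save({"pixels":a["im"]},"crop1.png",(230,130,430,225),4)
W=np.load("scene1.npz")["W"].reshape(-1,3);T=a["W"].reshape(-1,3)
for n,P in (("scene",W),("top",T)):
    P=P[np.isfinite(P).all(1)]
    q=P[(P[:,0]>440)&(P[:,0]<690)&(P[:,1]>-330)&(P[:,1]<90)]
    for lo,hi in ((35,46),(52,60),(80,90)):
        m=q[(q[:,2]>lo)&(q[:,2]<hi)][:,:2].astype(np.float32)
        print(n,lo,len(m),cv2.minAreaRect(m), np.percentile(m,[1,99],axis=0).round().tolist())
    # lid plane
    l=q[(q[:,2]>100)&(q[:,0]<690)&(q[:,1]>-90)]; l=l[l[:,0]<660]
    A=np.c_[l[:,1:],np.ones(len(l))]
    c=l.mean(0);u,s,v=np.linalg.svd(l-c);print("lid",len(l),c.round(),v.round(3).tolist(),s.round(),l.max(0).round(),l[l[:,2].argmax()].round())
    # buttons
    for bx,by in ((483,263),(590,270),(580,150)):
        b=P[(abs(P[:,0]-bx)<45)&(abs(P[:,1]-by)<45)]
        for lo,hi in ((40,50),(60,74)):
            m=b[(b[:,2]>lo)&(b[:,2]<hi)]
            if len(m)>3: print(" box",bx,by,lo,len(m),m.mean(0).round(1),cv2.minAreaRect(m[:,:2].astype(np.float32)))
E
```

```text
scene 35 1790 ((579.960693359375, -138.30276489257812), (155.20509338378906, 350.6260986328125), 3.956350088119507) [[498.0, -314.0], [661.0, 29.0]]
scene 52 1023 ((573.452880859375, -138.90354919433594), (159.9695281982422, 347.9032287597656), 4.601565837860107) [[496.0, -311.0], [662.0, 30.0]]
scene 80 568 ((566.6705932617188, -49.88038635253906), (157.26788330078125, 187.62725830078125), 4.547996997833252) [[489.0, -145.0], [649.0, 39.0]]
lid 1165 [580. -18. 194.] [[-0.109, -0.49, 0.865], [-0.989, -0.035, -0.145], [0.101, -0.871, -0.481]] [1988. 1549.  154.] [645.  49. 276.] [563. -64. 276.]
 box 483 263 40 154 [498.3 250.9  44.4] ((485.99615478515625, 259.2612609863281), (78.0897445678711, 72.19178771972656), 88.05363464355469)
 box 483 263 60 63 [488.2 258.5  66. ] ((485.7501220703125, 260.53668212890625), (33.86461639404297, 36.340972900390625), 38.750492095947266)
 box 590 270 40 182 [608.5 264.3  45. ] ((601.8639526367188, 275.3732604980469), (65.4683609008789, 77.04481506347656), 0.10536885261535645)
 box 590 270 60 27 [610.4 272.4  65.5] ((609.910400390625, 274.060607910156
[... 1074 characters left out ...]

 box 483 263 60 119 [482.3 263.6  66. ] ((480.9169616699219, 262.2972106933594), (42.22773361206055, 48.093475341796875), 31.86722755432129)
 box 590 270 40 309 [600.1 274.6  45.1] ((602.86083984375, 276.92767333984375), (73.73756408691406, 68.76268768310547), 86.42729187011719)
 box 590 270 60 39 [604.8 276.1  65.7] ((603.8950805664062, 274.564697265625), (27.168371200561523, 23.092758178710938), 1.6688902378082275)
 box 580 150 40 246 [578.4 149.4  45.2] ((580.6880493164062, 151.52186584472656), (74.17137908935547, 74.54219055175781), 73.87952423095703)
 box 580 150 60 119 [579.6 150.1  66.4] ((579.980712890625, 150.557373046875), (39.4182014465332, 46.62434387207031), 29.494672775268555)
```

View pics/crop1.png

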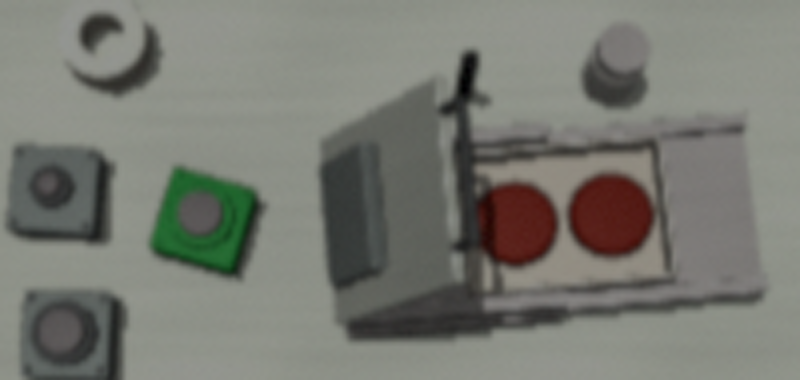

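The large button is on the lower grey box at top-view pixel (247,214), which is crop (65,335) and world (483,262). Its top is about 36–40 mm across and it is not green. The upper grey box at (244,178) has the small button. The green box at (281,185) is the look-alike. The lid stands at about 60°, and the tray's near end is at crop x≈668.

```bash
cat >> h.py <<'E'
from scipy.spatial.transform import Rotation as Ro
yaw=np.radians(94.6); F=np.array([np.cos(yaw),np.sin(yaw),0]); A=np.array([-np.sin(yaw),np.cos(yaw),0]); Z=np.array([0,0,1.])
O=np.array([567,-57,0.])
def S(x,y,z): return O+F*x+A*y+Z*z
def Rt(tilt,ysign=1):  # tool z down, leaning fingertips towards feed; tool y across
    t=np.radians(tilt); z=F*np.sin(t)-Z*np.cos(t); y=A*ysign; return Ro.from_matrix(np.c_[np.cross(y,z),y,z])
def delta(targets,R1=None):
    s=r.sense(); p=np.array(s["tool_pos"]); R0=Ro.from_euler("xyz",s["tcp_rot"],degrees=True)
    print("t",s["time"],"tcp",np.round(p,1),"rot",np.round(s["tcp_rot"],1),"F",np.round(s["ft_force"],1),"j",np.round(s["joint_pos"],0),"gap",s["finger_gap"])
    for t in targets: print("  world",np.round(t,1),"shift m",np.round(R0.inv().apply(np.array(t)-p)/1000,4).tolist())
    if R1 is not None: print("  rotvec",np.round((R0.inv()*R1).as_rotvec(),4).tolist(), np.degrees((R0.inv()*R1).magnitude()).round(1))
E
python3 - <<'E'
from h import *
T=np.load("top1.npz")["W"].reshape(-1,3); Sc=np.load("scene1.npz")["W"].reshape(-1,3)
for P in (T,Sc):
    q=(P-O)@np.c_[F,A,Z]; m=q[(abs(q[:,1])<50)&(q[:,0]>-240)&(q[:,0]<-60)&(q[:,2]<90)]
    for b in range(-240,-60,10):
        k=m[(m[:,0]>=b)&(m[:,0]<b+10)]; print((b,round(np.percentile(k[:,2],90)),round(np.median(k[:,2]))) if len(k) else b,end=" ")
    q=q[(q[:,2]>38)&(q[:,2]<90)&(q[:,0]>-250)&(q[:,0]<-100)&(abs(q[:,1])<95)]; print("\nacross",np.percentile(q[:,1],[.5,99.5]).round(1))
p=S(-230,0,54); w=np.array([400,100,350.])
for ys in (1,-1): delta([w,p+Z*100,p],Rt(15,ys))
E
```

```text
(-240, 46, 41) (-230, 44, 41) (-220, 44, 40) (-210, 44, 40) (-200, 44, 40) (-190, 43, 41) (-180, 78, 62) (-170, 62, 46) (-160, 66, 57) (-150, 63, 59) (-140, 64, 61) (-130, 65, 59) (-120, 65, 59) (-110, 62, 48) (-100, 53, 45) (-90, 61, 47) (-80, 64, 56) (-70, 65, 59) 
across [-75.8  75.4]
(-240, 42, 40) (-230, 42, 40) (-220, 42, 40) (-210, 42, 40) (-200, 42, 40) (-190, 42, 40) (-180, 76, 60) (-170, 62, 60) (-160, 62, 59) (-150, 63, 61) (-140, 63, 60) (-130, 63, 61) (-120, 62, 61) (-110, 61, 59) (-100, 51, 44) (-90, 61, 51) (-80, 63, 60) (-70, 62, 60) 
across [-78.   74.2]
t 1.4 tcp [167.4 576.2 231.3] rot [-180.    -0.   163.8] F [-0.3  0.1  0.5] j [69.  7. 85.  0. 87. -5.] gap 85.65571397967398
  world [400. 100. 350.] shift m [-0.3562, -0.3924, -0.1187]
  world [ 585.4 -286.3  154. ] shift m [-0.6421, -0.7115, 0.0773]
  world [ 585.4 -286.3   54. ] shift m [-0.6421, -0.7115, 0.1773]
  rotvec [-0.2529, -0.1745, -1.9212] 111.5
t 1.4 tcp [167.4 576.2 231.3] rot [-180.    -0.   163.8] F [-0.3  0.1  0.5] j [69.  7. 85.  0. 87. -5.] gap 85.65571397967398
  world [400. 100. 350.] shift m [-0.3562, -0.3924, -0.1187]
  world [ 585.4 -286.3  154. ] shift m [-0.6421, -0.7115, 0.0773]
  world [ 585.4 -286.3   54. ] shift m [-0.6421, -0.7115, 0.1773]
  rotvec [-0.158, 0.2291, 1.2005] 70.6
```

```bash
python3 -m jog '[-0.03,-0.033,-0.04,-0.016,0.023,0.12, -0.07,-0.077,-0.08,-0.036,0.052,0.27, -0.11,-0.122,-0.12,-0.056,0.081,0.42, -0.15,-0.166,-0.12,-0.077,0.111,0.58, -0.19,-0.21,-0.12,-0.097,0.141,0.74, -0.23,-0.254,-0.12,-0.118,0.172,0.9, -0.27,-0.298,-0.12,-0.138,0.2,1.05, -0.32,-0.353,-0.12,-0.158,0.229,1.2]' -1 40
python3 - <<'E'
from h import *
p=S(-215,0,54)
delta([[400,80,350],S(-170,-60,350),p+Z*250,p+Z*60,p],Rt(15,-1))
E
```

```text
time: 2.4
tool_pos: [369.6, 160.5, 351.7]
tcp_rot: [179.9, -15.1, 94.4]
ft_force: [1.2, 0.3, -0.2]
finger_gap: 0.1
grip_force: 0.0
t 2.4 tcp [369.6 160.5 351.7] rot [179.9 -15.1  94.4] F [ 1.2  0.3 -0.2] j [  2. -28. 106.  15. 103.   1.] gap 0.07904493967913137
  world [400  80 350] shift m [-0.0802, 0.0242, -0.0197]
  world [ 640.4 -221.6  350. ] shift m [-0.3883, 0.2411, -0.1023]
  world [ 584.2 -271.3  304. ] shift m [-0.444, 0.1812, -0.0697]
  world [ 584.2 -271.3  114. ] shift m [-0.4933, 0.1809, 0.1138]
  world [ 584.2 -271.3   54. ] shift m [-0.5089, 0.1808, 0.1717]
  rotvec [0.0025, -0.0009, -0.0039] 0.3
```

```bash
python3 -m jog '[-0.04,0.005,-0.015,0,0,0, -0.1,0.015,-0.03,0,0,0, -0.16,0.035,-0.04,0,0,0, -0.22,0.06,-0.05,0,0,0, -0.28,0.09,-0.06,0,0,0, -0.34,0.12,-0.065,0,0,0, -0.4,0.15,-0.07,0,0,0, -0.444,0.181,-0.07,0,0,0]'
python3 - <<'E'
from h import *
p=S(-215,0,54)
delta([p+Z*150,p+Z*60,p])
E
```

```text
time: 3.4
tool_pos: [579.8, -262.5, 306.2]
tcp_rot: [179.9, -14.9, 94.6]
ft_force: [0.6, 0.0, 1.1]
finger_gap: 0.3
grip_force: 0.0
t 3.4 tcp [ 579.8 -262.5  306.2] rot [179.9 -14.9  94.6] F [0.6 0.  1.1] j [-36.  20.  64.  12. 105. -38.] gap 0.2878477936897568
  world [ 584.2 -271.3  204. ] shift m [-0.0352, 0.0036, 0.0964]
  world [ 584.2 -271.3  114. ] shift m [-0.0584, 0.0035, 0.1833]
  world [ 584.2 -271.3   54. ] shift m [-0.0739, 0.0035, 0.2413]
```

```bash
python3 -m jog '[-0.013,0,0.048,0,0,0, -0.026,0,0.097,0,0,0, -0.039,0,0.145,0,0,0, -0.05,0,0.188,0,0,0, -0.058,0,0.217,0,0,0, -0.065,0,0.24,0,0,0, -0.065,0,0.241,0,0,0, -0.065,0,0.241,0,0,0]'
python3 - <<'E'
from h import *
delta([S(-185,0,54),S(-96,0,54)])
s=r.snapshot("scene");save(s,"s2.png",(200,120,400,300),3.3)
E
```

```text
time: 4.4
tool_pos: [579.8, -261.1, 57.9]
tcp_rot: [179.9, -14.9, 94.6]
ft_force: [0.4, -0.2, -0.5]
finger_gap: 0.0
grip_force: 0.0
t 4.4 tcp [ 579.8 -261.1   57.9] rot [179.9 -14.9  94.6] F [ 0.4 -0.2 -0.5] j [-35.  29.  79.  12.  82. -43.] gap 0.022838729473189608
  world [ 581.8 -241.4   54. ] shift m [0.0178, 0.0036, 0.0088]
  world [ 574.7 -152.7   54. ] shift m [0.1038, 0.0036, 0.0318]
```

View pics/s2.png

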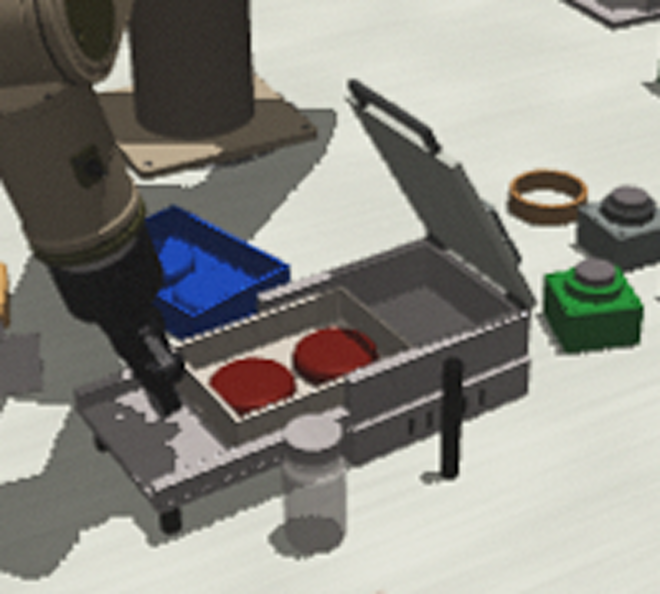

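The picture shows the closed fingertips on the bed just behind the tray's near wall, at crop (170,400). The tray is flat between the rails and the lid is up. Next I push.

```bash
python3 -m jog '[0.010,0.001,0.004,0,0,0, 0.019,0.002,0.007,0,0,0, 0.029,0.003,0.009,0,0,0, 0.039,0.003,0.012,0,0,0, 0.048,0.003,0.014,0,0,0, 0.058,0.003,0.017,0,0,0, 0.068,0.003,0.02,0,0,0, 0.077,0.003,0.022,0,0,0]'
python3 -m jog '[0.006,0,0.0015,0,0,0, 0.012,0,0.003,0,0,0, 0.016,0,0.004,0,0,0, 0.016,0,0.004,0,0,0]'
python3 - <<'E'
from h import *
delta([S(-97,0,54)])
s=r.snapshot("scene");W=cloud(s); d=r.outline_of(s,"tray")
q=(W.reshape(-1,3)-O)@np.c_[F,A,Z]
m=q[(q[:,2]>70)&(q[:,2]<80)&(abs(q[:,1])<62)&(q[:,0]>-200)&(q[:,0]<80)]
print(np.percentile(m[:,0],[1,5,95,99]).round(1))
E
```

```text
time: 5.45
tool_pos: [575.4, -179.8, 55.1]
tcp_rot: [-180.0, -15.0, 94.6]
ft_force: [-0.7, -2.1, -0.8]
finger_gap: -0.1
grip_force: 1.2
time: 5.95
tool_pos: [574.0, -163.5, 55.3]
tcp_rot: [-180.0, -15.0, 94.6]
ft_force: [-1.0, -0.3, -0.3]
finger_gap: -0.0
grip_force: 0.0
t 5.95 tcp [ 574.  -163.5   55.3] rot [-180.   -15.    94.6] F [-1.  -0.3 -0.3] j [-29.  22.  89.  13.  78. -37.] gap -1.4310111864037087e-05
  world [ 574.8 -153.7   54. ] shift m [0.009, 0.0016, 0.0038]
[-122.3 -115.7   70.6   73.3]
```

```bash
python3 -m jog '[0.003,0,0.001,0,0,0, 0.006,0,0.0015,0,0,0, 0.008,0,0.002,0,0,0, 0.008,0,0.002,0,0,0]'
python3 -m jog '[0.002,0,0.0005,0,0,0, 0.003,0,0.001,0,0,0, 0.003,0,0.001,0,0,0]'
python3 -m jog '[0.002,0,0.0005,0,0,0, 0.003,0,0.001,0,0,0, 0.003,0,0.001,0,0,0]'
```

```text
time: 6.55
tool_pos: [573.5, -155.6, 55.6]
tcp_rot: [-180.0, -15.0, 94.6]
ft_force: [-0.2, -0.2, -0.6]
finger_gap: 0.2
grip_force: 0.2
time: 6.92
tool_pos: [573.4, -152.8, 55.6]
tcp_rot: [180.0, -15.0, 94.6]
ft_force: [-0.7, -1.7, -0.3]
finger_gap: -0.3
grip_force: 0.8
time: 7.3
tool_pos: [574.1, -151.2, 55.7]
tcp_rot: [179.9, -14.8, 94.6]
ft_force: [3.6, -7.1, -2.2]
finger_gap: -0.0
grip_force: 4.0
```

```bash
python3 -m jog '[0.002,0,0.0005,0,0,0, 0.003,0,0.001,0,0,0, 0.003,0,0.001,0,0,0]'
python3 - <<'E'
from h import *
delta([])
s=r.snapshot("scene");W=cloud(s);save(s,"s3.png",(200,120,400,300),3.3)
E
```

```text
time: 7.68
tool_pos: [574.4, -150.9, 55.9]
tcp_rot: [179.8, -14.6, 94.6]
ft_force: [3.3, -18.8, -3.5]
finger_gap: -0.1
grip_force: 9.2
t 7.675 tcp [ 574.4 -150.9   55.9] rot [179.8 -14.6  94.6] F [  3.3 -18.8  -3.5] j [-27.  21.  90.  13.  77. -36.] gap -0.087469606975963
```

View pics/s3.png

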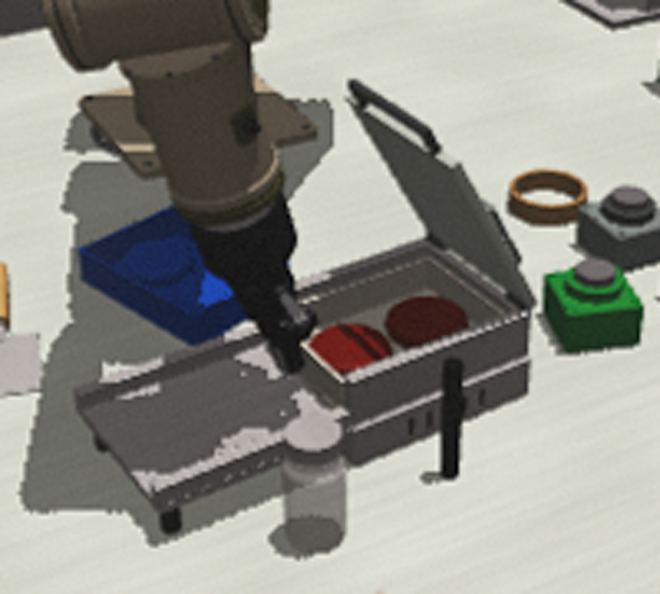

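The tray's near end is level with the mouth, at crop (300,350). The tray is flat and the push meets a hard stop at about 19 N, so it is right in, and the lid is still up. I back off, rise, and straighten the tool.

```bash
python3 -m jog '[-0.010,0,-0.003,0,0,0, -0.0435,0,-0.012,0,0,0, -0.033,0,-0.05,0,0,0, -0.018,0,-0.105,0,0,0, -0.002,0,-0.165,0,-0.06,0, 0.013,0,-0.222,0,-0.13,0, 0.029,0,-0.282,0,-0.2,0, 0.029,0,-0.282,0,-0.26,0]'
python3 - <<'E'
from h import *
delta([S(-60,0,340),S(60,0,340),S(60,0,225)],Rt(0,-1))
s=r.snapshot("scene");W=cloud(s)
q=(W.reshape(-1,3)-O)@np.c_[F,A,Z]
m=q[(q[:,2]>70)&(q[:,2]<80)&(abs(q[:,1])<62)&(q[:,0]>-200)&(q[:,0]<80)]
print("tray rim",np.percentile(m[:,0],[1,5,95,99]).round(1))
# lid outer-face from top cloud saved at the start
q=(np.load("top1.npz")["W"].reshape(-1,3)-O)@np.c_[F,A,Z]
l=q[(abs(q[:,1])<60)&(q[:,2]>165)&(q[:,2]<240)&(q[:,0]<110)]; p=np.polyfit(l[:,2],l[:,0],1); print("x at z=200,230:",np.polyval(p,[200,230]),"angle",np.degrees(np.arctan(-1/p[0])),len(l))
E
```

```text
time: 8.72
tool_pos: [578.5, -191.5, 343.1]
tcp_rot: [179.4, 0.3, 94.7]
ft_force: [0.4, -0.5, -1.8]
finger_gap: 0.3
grip_force: 0.0
t 8.725 tcp [ 578.5 -191.5  343.1] rot [179.4   0.3  94.7] F [ 0.4 -0.5 -1.8] j [-23.   7.  74.   0.  98. -28.] gap 0.28854152078988454
  world [ 571.8 -116.8  340. ] shift m [0.075, -0.0007, 0.0028]
  world [562.2   2.8 340. ] shift m [0.195, -0.0005, 0.0022]
  world [562.2   2.8 225. ] shift m [0.1956, -0.0018, 0.1172]
  rotvec [0.0106, 0.0048, 0.0011] 0.7
tray rim [-87.2 -86.2  79.2  79.5]
x at z=200,230: [47.66645034 25.43721541] angle 53.46249750296205 788
```

```bash
python3 -m jog '[0.05,0,0,0,0,0, 0.1,0,0,0,0,0, 0.15,0,0,0,0,0, 0.205,0,0.0,0,0,0, 0.205,0,0.04,0,0,0, 0.205,-0.001,0.08,0,0,0, 0.205,-0.001,0.115,0,0,0, 0.205,-0.001,0.115,0,0,0]'
python3 - <<'E'
from h import *
s=r.sense();print(((np.array(s["tool_pos"])-O)@np.c_[F,A,Z]).round(1))
for th in range(60,-1,-6):
    t=np.radians(th);ra=155; print(th,(95-ra*np.cos(t)+10*np.sin(t)).round(),(85.5+ra*np.sin(t)+10*np.cos(t)).round())
E
```

```text
time: 9.78
tool_pos: [555.8, 13.6, 215.7]
tcp_rot: [-179.5, -0.2, 94.6]
ft_force: [-0.4, 0.2, -0.8]
finger_gap: -0.4
grip_force: 0.0
[ 71.3   5.5 215.7]
60 26.0 225.0
54 12.0 217.0
48 -1.0 207.0
42 -13.0 197.0
36 -25.0 185.0
30 -34.0 172.0
24 -43.0 158.0
18 -49.0 143.0
12 -55.0 128.0
6 -58.0 112.0
0 -60.0 96.0
```

```bash
python3 -m jog '[-0.017,0.003,0,0,0,0, -0.034,0.005,0,0,0,0, -0.048,0.005,0.0,0,0,0, -0.061,0.005,0.009,0,0,0, -0.073,0.005,0.019,0,0,0, -0.079,0.005,0.025,0,0,0, -0.085,0.005,0.031,0,0,0, -0.085,0.005,0.031,0,0,0]'
python3 - <<'E'
from h import *
delta([]);s=r.snapshot("scene");print(((np.array(s["tool_pos"] if "tool_pos" in s else r.sense()["tool_pos"])-O)@np.c_[F,A,Z]).round(1))
save(s,"s4.png",(200,120,400,300),3.3)
E
```

```text
time: 10.78
tool_pos: [570.0, -71.3, 188.0]
tcp_rot: [-179.9, -0.1, 94.6]
ft_force: [0.9, -0.2, 0.4]
finger_gap: 0.2
grip_force: 0.0
t 10.775 tcp [570.  -71.3 188. ] rot [-1.799e+02 -1.000e-01  9.460e+01] F [ 0.9 -0.2  0.4] j [-12.   5.  92.   0.  83. -17.] gap 0.1543407576077202
[-14.3  -2.  188.3]
```

View pics/s4.png

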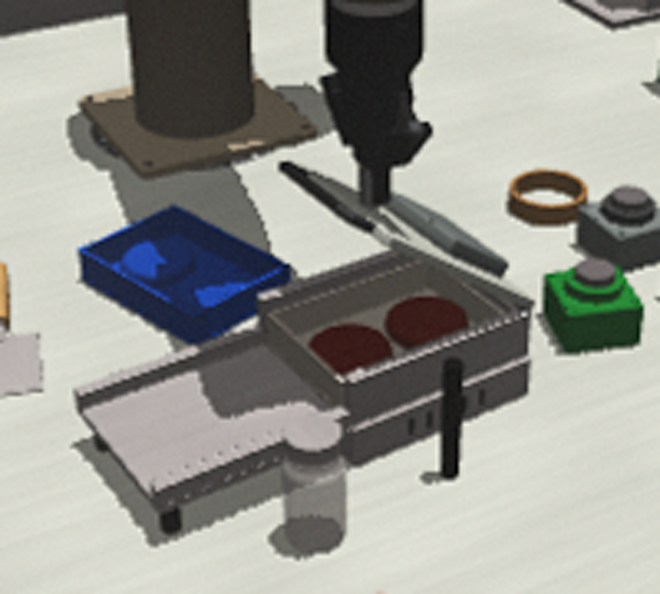

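The lid has followed the fingertips to about 35°, with contact near its front at crop (375,205). The tray stays flat inside. I continue along the arc.

```bash
python3 -m jog '[-0.01,0,0.016,0,0,0, -0.019,0,0.03,0,0,0, -0.027,0,0.045,0,0,0, -0.034,0,0.06,0,0,0, -0.040,0,0.074,0,0,0, -0.042,0,0.083,0,0,0, -0.044,0,0.088,0,0,0, -0.044,0,0.088,0,0,0]'
```

```text
time: 11.82
tool_pos: [574.1, -115.0, 100.8]
tcp_rot: [-180.0, -0.1, 94.6]
ft_force: [0.9, -1.5, 0.7]
finger_gap: -0.1
grip_force: 0.0
```

```bash
python3 -m jog '[0,0,0.002,0,0,0, 0,0,0.004,0,0,0, 0,0,0.004,0,0,0]'; python3 -m jog '[0,0,0.002,0,0,0, 0,0,0.003,0,0,0, 0,0,0.003,0,0,0]'
```

```text
time: 12.2
tool_pos: [574.5, -114.9, 97.4]
tcp_rot: [180.0, -0.1, 94.6]
ft_force: [0.0, -1.7, 0.7]
finger_gap: 0.0
grip_force: 0.6
time: 12.58
tool_pos: [574.7, -115.0, 95.5]
tcp_rot: [179.9, -0.1, 94.6]
ft_force: [-4.9, -0.5, 10.8]
finger_gap: 0.3
grip_force: 5.3
```

```bash
python3 -m jog '[0,0,0.002,0,0,0, 0,0,0.003,0,0,0, 0,0,0.003,0,0,0]'
python3 -m jog '[0,0,-0.03,0,0,0, 0,0,-0.08,0,0,0, 0,0,-0.12,0,0,0, 0.03,0,-0.12,0,0,0, 0.03,0,-0.12,0,0,0]'
python3 - <<'E'
from h import *
for n in("top","scene"):
    s=r.snapshot(n);q=(cloud(s).reshape(-1,3)-O)@np.c_[F,A,Z]
    m=q[(abs(q[:,1])<65)&(q[:,0]>-85)&(q[:,0]<-8)&(q[:,2]>80)&(q[:,2]<125)]
    print(n,len(m),np.median(m,0).round(1),np.degrees(np.arctan(np.polyfit(m[:,0],m[:,2],1)[0])).round(2))
    save(s,n+"5.png",(200,120,400,300),3.3)
b=np.array([483.,262,0])
delta([b+Z*200,b+Z*90,b+Z*62])
E
```

```text
time: 12.95
tool_pos: [574.8, -115.0, 95.3]
tcp_rot: [179.9, -0.0, 94.6]
ft_force: [-15.5, 3.2, 31.4]
finger_gap: 0.1
grip_force: 15.8
time: 13.58
tool_pos: [571.9, -83.5, 211.6]
tcp_rot: [180.0, -0.1, 94.7]
ft_force: [0.3, 0.3, 0.1]
finger_gap: -0.0
grip_force: 0.0
top 529 [-41.9  29.4  95.7] 0.4
scene 738 [-46.8  -2.8  95.5] 0.05
t 13.675 tcp [571.5 -84.9 210.5] rot [-1.799e+02 -1.000e-01  9.470e+01] F [-0.   0.3 -0.1] j [-14.   5.  90.   0.  85. -18.] gap -0.21208512246746575
  world [483. 262. 200.] shift m [0.3529, -0.0599, 0.0112]
  world [483. 262.  90.] shift m [0.3527, -0.0598, 0.1212]
  world [483. 262.  62.] shift m [0.3527, -0.0598, 0.1492]
```

View pics/scene5.png

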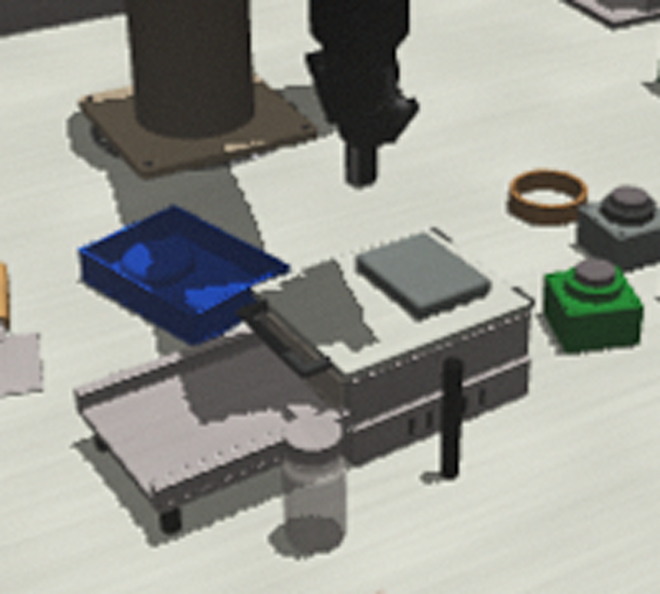

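The lid lies flat on the chamber: its outer face is at z 95.5 mm and it is within 0.4° of level. Next I go to the large button.

```bash
python3 -m jog '[0.055,-0.01,0.01,0,0,0, 0.11,-0.019,0.01,0,0,0, 0.165,-0.028,0.01,0,0,0, 0.22,-0.037,0.01,0,0,0, 0.275,-0.047,0.01,0,0,0, 0.32,-0.054,0.03,0,0,0, 0.353,-0.06,0.07,0,0,0, 0.353,-0.06,0.11,0,0,0]'
python3 -m jog '[0,0,0.005,0,0,0, 0,0,0.005,0,0,0]'
python3 - <<'E'
from h import *
b=np.array([483.,262,0]);delta([b+Z*67])
E
```

```text
time: 14.68
tool_pos: [482.9, 263.8, 100.3]
tcp_rot: [-180.0, -0.1, 94.8]
ft_force: [0.7, -1.2, -0.2]
finger_gap: -0.1
grip_force: 0.0
time: 14.92
tool_pos: [483.9, 261.5, 97.1]
tcp_rot: [-180.0, -0.1, 94.6]
ft_force: [0.1, -0.3, 0.6]
finger_gap: 0.2
grip_force: 0.0
t 14.925 tcp [483.9 261.5  97.1] rot [-1.80e+02 -1.00e-01  9.46e+01] F [ 0.1 -0.3  0.6] j [ 23.   6. 101.   0.  73.  18.] gap 0.21272371310271335
  world [483. 262.  67.] shift m [0.0006, -0.0009, 0.0301]
```

```bash
python3 -m jog '[0,0,0.015,0,0,0, 0,0,0.028,0,0,0, 0,0,0.032,0,0,0, 0,0,0.035,0,0,0, 0,0,0.035,0,0,0]'
python3 -m jog '[0,0,0.001,0,0,0, 0,0,0.002,0,0,0, 0,0,0.002,0,0,0]'
```

```text
time: 15.55
tool_pos: [483.6, 262.0, 62.0]
tcp_rot: [-180.0, -0.1, 94.6]
ft_force: [-1.7, -2.1, 3.8]
finger_gap: 0.1
grip_force: 2.1
time: 15.92
tool_pos: [483.9, 262.3, 61.0]
tcp_rot: [180.0, -0.1, 94.6]
ft_force: [-5.6, -4.4, 10.6]
finger_gap: 0.1
grip_force: 5.8
```

```bash
python3 -m jog '[0,0,0.0015,0,0,0, 0,0,0.0015,0,0,0]'
python3 -m jog '[0,0,-0.015,0,0,0, 0,0,-0.05,0,0,0, 0,0,-0.1,0,0,0, 0,0,-0.15,0,0,0, 0,0,-0.15,0,0,0, 0,0,-0.15,0,0,0]'
python3 - <<'E'
from h import *
s=r.snapshot("scene");P=cloud(s).reshape(-1,3)
b=P[(np.hypot(P[:,0]-483,P[:,1]-262)<12)&(P[:,2]<90)];print("button top z",np.median(b[:,2]))
q=(P-O)@np.c_[F,A,Z];m=q[(abs(q[:,1])<65)&(q[:,0]>-85)&(q[:,0]<-8)&(q[:,2]>80)&(q[:,2]<125)];print("lid",np.median(m[:,2]))
delta([]);save(s,"s6.png",(200,120,480,320),2.8)
E
```

```text
time: 16.18
tool_pos: [484.1, 262.3, 60.7]
tcp_rot: [179.9, -0.1, 94.6]
ft_force: [-10.9, -6.7, 23.1]
finger_gap: -0.1
grip_force: 11.5
time: 16.92
tool_pos: [483.5, 262.0, 208.1]
tcp_rot: [180.0, -0.1, 94.6]
ft_force: [-1.1, 0.6, -0.7]
finger_gap: 0.2
grip_force: 0.0
button top z 65.99015415084685
lid 95.54368520315973
t 16.975 tcp [482.9 261.8 207. ] rot [-1.799e+02 -1.000e-01  9.460e+01] F [ 0.5  1.2 -0.9] j [23.  0. 95.  0. 84. 18.] gap -0.38931774290913945
```

View pics/s6.png

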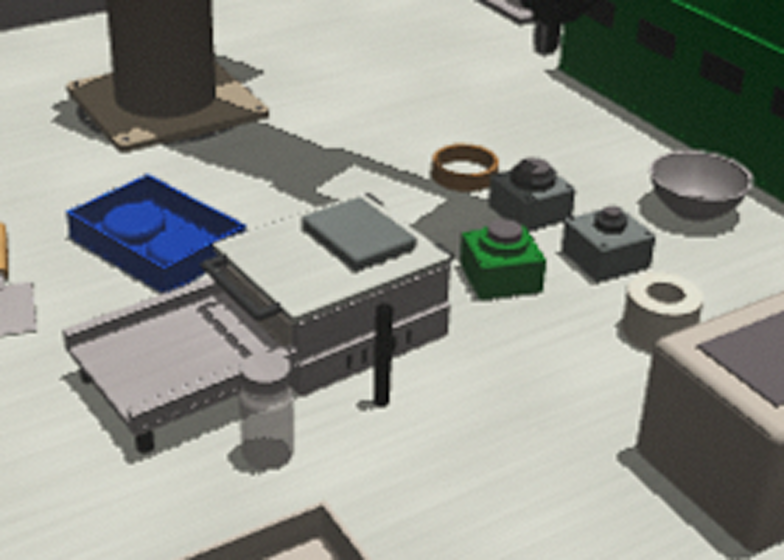

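The lid is shut, the large button at (533,172) is back up (top at z 66 mm), the bystanders are where they were, and the arm is clear. I'm handing in.

```bash
python3 -c "
from bench import r
print(r.hand_in())"
```

```text
the job is handed in; nothing more can be done
None
```

I pushed the tray in against the end wall, shut the lid, and pressed and released the large button. The job was handed in at about 17 s with the arm clear; `hand_in` gave no verdict.

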